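# Swing in the basket's bail arm and stack the tube rack on it

## Task

The wire basket with the two swinging bail arms has one arm standing open outside its end. Swing that arm all the way in so that it lies flat across the basket's mouth like the other one, then pick up the long tube rack by its bridge handle and stack it on the two arms, centred on the basket with its long side along the basket's long side. Keep the rack upright, put it down without dropping it, and leave the small square rack where it is.

Things in the scene. Friction and masses are not known exactly. Their poses are not given: they have to be found in the camera images.
- basket: Fixed steel wire basket with two bail arms, 150 (x) x 220 (y) x 80 mm high, walls 5 mm, open top; origin: centre of underside, z up. Arms are U's of 10 mm bar, crossbar 166 mm long along basket x. Arms hinge at y=+100 mm (open one) and y=-100 mm (already in). When in, crossbars lie across the mouth at y=+40 and -40 mm, tops at z=90 mm. Tubes on its floor reach 25 mm. (Not the basket of bottles.)
- swing_arm (a joint): Angle of the open arm, rad. 0: outer stop, leaning out (basket +y) 0.436 rad above level; grows as it swings up and in; 2.705: inner stop, flat on the rim. Hinge axis along basket x at y=100, z=85 mm. Crossbar axis, centred on x=0: y = 100+60cos(0.436+q), z = 85+60sin(0.436+q) mm. Slightly stiff (1 N at the crossbar): stays where left, so bring it down all the way.
- rack: Long beige tube rack, 0.25 to 0.5 kg: block 110 (x) x 170 (y) x 28 mm high, tube caps to 36 mm. Bridge handle over its middle along y: bar 12 mm thick (x), 100 mm long, 63 to 75 mm high, a 12 mm post at each end, open below. Origin: centre of underside, z up. It is narrower than the basket's mouth: only the arms can carry it.
- small_rack: Small square rack of the same beige make, which stays where it is: block 90 x 90 x 28 mm, bridge handle along its y, 70 mm long, 75 mm high. Origin: centre of underside, z up.
Not all that is in view belongs to the job. Leave any purple or turquoise look-alike of the rack alone.

How it is judged (in metres and radians):
On the way, in this order (a step that is already met when the one before it is completed fails the run):
1. the open bail arm is swung fully in (within 10 degrees of its end stop) (value of joint swing_arm above 2.53 rad), for 0.2 s.
2. the long rack stands on the two arms (horizontal distance between rack and basket below 0.02 m and z of rack in the frame of basket below 0.098 m), for 0.2 s.
At the end, for the whole second after the job is handed in: Swung arm within 10 degrees of its inner stop; long rack at rest on both arms (underside 82 to 98 mm above the basket's underside), within 7 degrees of upright, centred within 20 mm, long side within 12 degrees of the basket's; small rack within 30 mm of its start (all of step 2 and value of joint swing_arm above 2.53 rad and z of rack in the frame of basket above 0.082 m and angle between the y axis of rack and the y axis of basket, either way round below 0.21 rad and angle between rack's own z axis and vertical below 0.12 rad and linear speed of rack below 0.02 m/s and distance of small_rack from where it was at the start of the episode below 0.03 m); the robot touches nothing.
It fails at once if the long rack is tipped by more than 30 degrees (angle between rack's own z axis and vertical above 0.52 rad).
It fails at once if the long rack is slammed onto the basket (over 80 N) (contact force between rack and basket above 80 N).
It fails at once if the small rack is pushed more than 30 mm (distance of small_rack from where it was at the start of the episode above 0.03 m).
It fails at once if the long rack is dropped (falls freely by about 2 cm or more) (linear speed of rack above 0.6 m/s and contact force between rack and the fingers below 0.3 N).
It also fails if it takes over 56 s, if anything falls off the work surface, if the arm or the gripper's body presses on something with over 40 N, if the wrist force passes 120 N, or if a joint passes its speed limit or range.

## Robot

A 7-joint arm with a two-finger parallel gripper is mounted at the origin on the work surface. World frame = base frame: x ahead of the robot, y to its left, z up, the work surface at z = 0. Lengths are in mm, angles in rad, forces in N, time in s.
With the tool pointing down it reaches from about 425 to 875 mm from the base axis. Payload 8.4 kg.
Tool frame: the origin (TCP) lies at the very end of the fingers, on their centre line; the grasp point (between the pads) lies 19 mm behind it (arm.hold_point_z is the z of the grasp point in the tool frame, in mm); z points along the fingers, y is the line along which they close (so a half turn about z gives the same grasp; the last joint's range is limited). The gripper opens to 85 mm and grips with 20 to 120 N. Pads are 22 mm wide; open, the fingers measure 114 mm over their backs; the gripper's body (76 mm by 85 mm) begins 54 mm behind the grasp point. The pads swing forward as they close: fully open they stand 13 mm farther back than shut.
Start: joints at [1.146, 0.333, 0.04, 1.465, -0.013, 1.343, -0.059], TCP at [208.02, -615.784, 203.008] pointing down, gripper open.
Joint ranges: [-2.58, 2.58], [-0.38, 2.09], [-1.3, 1.39], [0.25, 2.4], [-1.5, 4.64], [0.08, 2.09], [-2.65, 2.65]. Speed limits (rad/s): [2.22, 2.22, 2.79, 2.79, 3.14, 3.14, 3.14].

## Interface

Orientations are given as a unit quaternion [w, x, y, z].
In Python, from workcell import arm gives the robot as it stands. The module is installed in compiled form; this text tells all that it offers.
- The arm moves only by the tool handwheel, called after "Request:" by a JSON object that holds its "fn" and its "kwargs". Schema: {"type":"object","properties":{"deltas":{"type":"array","items":{"type":"array","items":{"type":"number"},"minItems":7,"maxItems":7},"minItems":1,"maxItems":10},"squeeze":{"type":"number"},"only":{"type":"string"},"quiet":{"type":"boolean"},"lines":{"type":"string"}},"required":["deltas"],"additionalProperties":false}. deltas is a list of rows, 1 to 10 of them, each of 7 numbers: a rotation vector rx, ry, rz in units of 0.2 rad, then dx, dy, dz in units of 5 mm, then the finger opening in mm; each row is the pose to reach, as a shift and turn from the pose commanded when the call began, along the tool's axes at that moment; what a row does not reach only later rows make up. A row lasts 1/8 s, in which the tool goes at most 62.5 mm and 0.188 rad, less where a joint would pass 70% of its speed; a pose out of reach is approached as far as the arm can. The fingers move at their own pace and stop on an object; squeeze is the grip in N (left out, the last holds). Time passes only in rows, so rows that do not move let the fingers close. The tool returns the time, the measured TCP pose, the force, the opening and the grip force at its end. only (a regular expression) keeps the lines of the reply that match it, lines (a string "A,B") keeps lines A to B, and quiet returns only ok. Input that does not fit is refused with a message, and nothing moves.
- arm.state(): the state, without advancing time (a new reading comes with each control period).
- arm.snapshot(name): name is "scene" or "top" or "wrist"; returns a dict with "frame" (480x640x3 uint8, red, green, blue), "intrinsics" (3x3 intrinsics, pixels), "eye" and "rotation" of the camera in the world; the wrist camera has in their place "mount" (4x4, takes a point from camera to tool coordinates, whose origin is the TCP and whose axes are the flange's). Camera axes: x right, y up, looking along -z (the intrinsics and any distortion apply to the point x, -y, -z); pixel columns grow to the right and rows downward; lengths in mm; the calibration is good to about 2 mm. A picture is of the moment at which its call begins: read the wrist's pose just before it. There is no depth.
- arm.close_job(): hands the job in; it is judged then, once.
The state is a dict: "clock": time; "joint_positions": joint angles; "dq": joint speeds; "joint_torque": joint torques, N m; "eef_pos": TCP position; "orientation": TCP orientation; "contact_force": force on the tool from outside, world axes, zero at the start; "ft_torque": the same for the moment, N m; "grip_width": finger opening in mm; "grasp_force": force on a finger pad.
Only numpy, scipy, OpenCV 4.12 (cv2) and the standard library are available. Lean on these libraries where they do the work, as an engineer would, in place of code of your own. Each camera call takes 0.05 s, during which the arm holds its last target. There are 200 camera calls.

## Working session

There is one attempt and no reset: what is moved stays moved. The work goes in short steps, Python scripts to look and compute and a tool call to move; the robot and the scene stay as the last step left them, time stands still between calls to the robot, and variables do not carry over. Pictures are saved under pics/ and viewed, at most 10 in all, crops included, and the job is handed in when it is done.

```bash
mkdir -p pics
```

Run:
```python
from workcell import arm
import cv2,pickle
s=arm.state();print(s)
for n in("scene","top"):
    d=arm.snapshot(n);cv2.imwrite(f"pics/{n}0.png",d["frame"][:,:,::-1]);pickle.dump(d,open(n+"0.pkl","wb"))
    print({k:v for k,v in d.items() if k!="frame"})
d=arm.snapshot("wrist");print({k:v for k,v in d.items() if k!="frame"})
```

```text
{'clock': 0.0, 'joint_positions': array([ 1.14577055,  0.33392422,  0.03980913,  1.46628984, -0.01337871,
        1.34329437, -0.05851837]), 'dq': array([-0.00042001, -0.00174783,  0.0003744 , -0.00027263, -0.00057447,
       -0.00108685, -0.00130019]), 'joint_torque': array([-1.12521004e-03, -6.58557987e+01,  1.36486664e+00, -4.05564165e+01,
        1.68680999e-02,  1.24051538e-02,  2.76709693e-05]), 'eef_pos': array([ 207.89568255, -615.31720237,  202.10271766]), 'orientation': array([-8.03433410e-04,  9.86756243e-01,  1.62208000e-01, -1.88838909e-04]), 'contact_force': array([0.88985061, 0.63515645, 0.45129914]), 'ft_torque': array([ 0.03204538, -0.03221688,  0.03109095]), 'grasp_force': 0.0, 'grip_width': 85.10336927074206}
{'intrinsics': array([[623.60598858,   0.        , 317.14156659],
       [  0.        , 623.60598858, 240.30705187],
       [  0.        ,   0.        ,   1.        ]]), 'eye': array([1302.07496409,  630.39453519, 1015.83953041]), 'rotation': array([0.39998054, 0.18077187, 0.38659728, 0.8110978 ])}
{'intrinsics': array([[506.60523566,   0.        , 323.04153626],
       [  0.        , 506.60523566, 237.12434051],
       [  0.        ,   0.        ,   1.        ]]), 'eye': array([ 245.80986828,  -96.11493966, 1087.65193589]), 'rotation': array([-0.70069759, -0.07618602,  0.05629162,  0.70714201])}
{'intrinsics': array([[386.49008922,   0.        , 318.31704197],
       [  0.        , 386.49008922, 244.91137784],
       [  0.        ,   0.        ,   1.        ]]), 'mount': array([[ 6.74368835e-04,  9.51596603e-01,  3.07349071e-01,
         7.84346729e+01],
       [ 9.99999685e-01, -7.70463401e-04,  1.91319048e-04,
         1.76446332e-01],
       [ 4.18859767e-04,  3.07348845e-01, -9.51596822e-01,
        -1.71784547e+02],
       [ 0.00000000e+00,  0.00000000e+00,  0.00000000e+00,
         1.00000000e+00]])}
```

View pics/scene0.png

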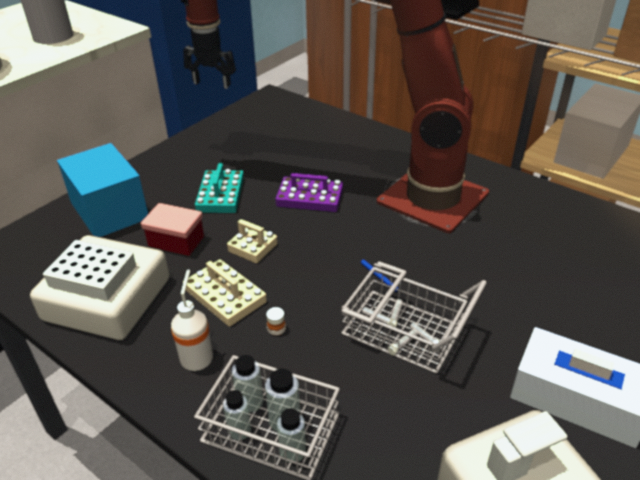

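View pics/top0.png

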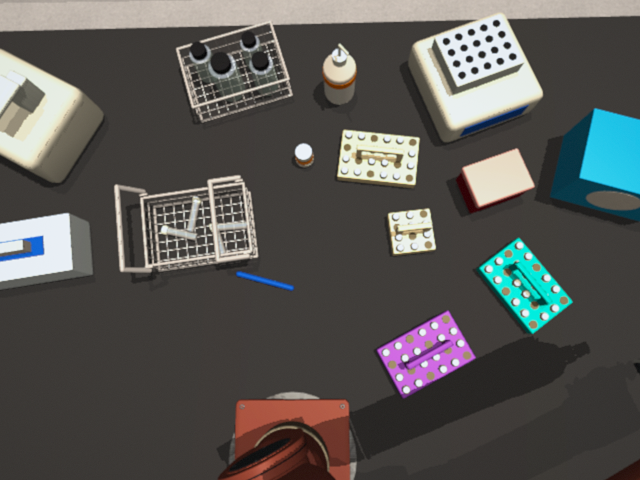

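Top view: basket with bail arms at (200,225), its open arm at left (130,228) and its other arm in at (225,218); the basket of bottles at (235,70) is not meant. Rack candidates are long beige (378,158), small beige (411,231), purple (427,353) and turquoise (525,285). The long beige one fits: right colour, elongated, with a bridge handle along its long side. I'll confirm this in one enlarged crop.

Create h.py:
```python
import numpy as np,cv2,pickle
from scipy.spatial.transform import Rotation as R
def q(a): return R.from_quat([a[1],a[2],a[3],a[0]])
def cam(d,st=None):
    if "mount" in d:
        T=np.eye(4);T[:3,:3]=q(st["orientation"]).as_matrix();T[:3,3]=st["eef_pos"];M=T@d["mount"];return M[:3,:3],M[:3,3]
    return q(d["rotation"]).as_matrix() if np.ndim(d["rotation"])==1 else d["rotation"],d["eye"]
def ray(d,p,st=None):
    Rm,e=cam(d,st);v=np.linalg.inv(d["intrinsics"])@[p[0],p[1],1];v=Rm@(v*[1,-1,-1]);return e,v/np.linalg.norm(v)
def plane(d,p,z,st=None):
    e,v=ray(d,p,st);return e+v*(z-e[2])/v[2]
def tri(a,b):
    (e,v),(f,w)=a,b;A=np.stack([v,-w],1);t=np.linalg.lstsq(A,f-e,rcond=None)[0]
    x,y=e+v*t[0],f+w*t[1];return (x+y)/2,np.linalg.norm(x-y)
def proj(d,P,st=None):
    Rm,e=cam(d,st);v=Rm.T@(np.array(P)-e);v=v*[1,-1,-1];u=d["intrinsics"]@v;return u[:2]/u[2]
```

Run:
```python
import cv2,numpy as np
t=cv2.imread("pics/top0.png");s=cv2.imread("pics/scene0.png")
f=lambda i,x,y:cv2.resize(i[y:y+115,x:x+155],(400,297),interpolation=cv2.INTER_CUBIC)
cv2.imwrite("pics/c1.png",np.vstack([np.hstack([f(t,105,170),f(t,300,120)]),np.hstack([f(s,335,255),f(s,170,215)])]))
```

```text
(no output)
```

View pics/c1.png

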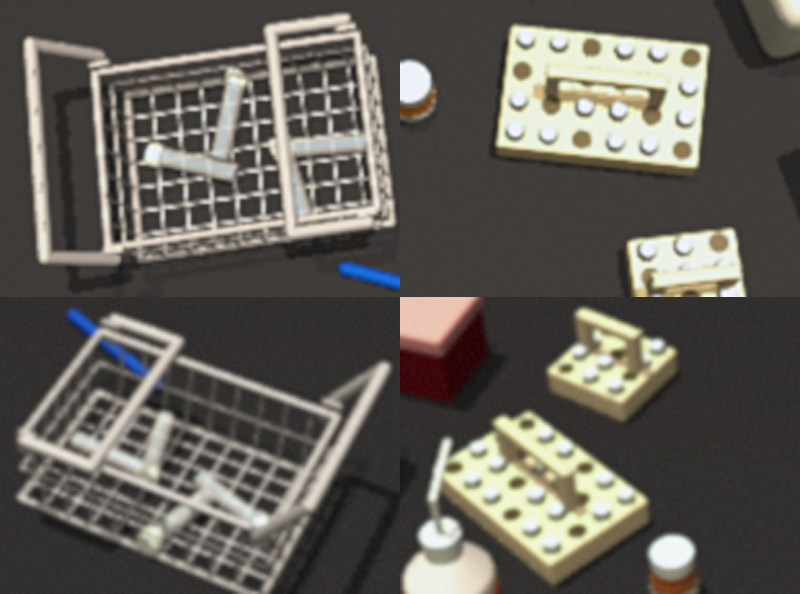

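The crop confirms it: the long beige rack has white caps and a bridge handle, with top-view handle ends near (357,147) and (404,153). The basket's open arm crossbar runs (117,187)-(121,270) and its closed one (210,181)-(217,260). Next I triangulate across the two views.

Run:
```python
from h import *
t=pickle.load(open("top0.pkl","rb"));s=pickle.load(open("scene0.pkl","rb"))
def T(n,a,ao,b,bo):
    a=np.array(a)/2.582+ao;b=np.array(b)/2.582+bo
    P,e=tri(ray(t,a),ray(s,b));print(n,P.round(1),"gap",e.round(1));return P
bt,bs=(105,170),(335,255)
A=T("in +x",(272,28),bt,(98,166),bs);B=T("in -x",(290,232),bt,(178,48),bs)
C=T("open +x",(32,42),bt,(262,231),bs);D=T("open -x",(42,258),bt,(385,73),bs)
E=T("h left",(148,72),(300,120),(175,205),(170,215));F=T("h right",(270,85),(300,120),(98,123),(170,215))
i,o=(A+B)/2,(C+D)/2;print("in mid",i,"open mid",o,np.linalg.norm(A-B),np.linalg.norm(C-D))
v=(o-i)[:2];print("basket y dir deg",np.degrees(np.arctan2(v[1],v[0])),np.linalg.norm(v),"handle dir",np.degrees(np.arctan2(*(E-F)[1::-1])))
# rack via mask: beige top block
hsv=cv2.cvtColor(t["frame"],cv2.COLOR_RGB2HSV);print("hsv",hsv[165,345],hsv[215,395])
m=cv2.inRange(hsv,(18,40,120),(35,255,255));m[:, :320]=0;m[:115]=0;m[270:]=0;m[:,440:]=0
for z in (28,):
  for c in cv2.findContours(cv2.morphologyEx(m,cv2.MORPH_CLOSE,np.ones((7,7))),0,2)[0]:
    if cv2.contourArea(c)<500: continue
    pts=np.array([plane(t,p,28)[:2] for p in c[:,0]],np.float32);print("rack",cv2.minAreaRect(pts))
# basket rim/wires at z=80
h=hsv; m=cv2.inRange(hsv,(0,0,110),(25,90,255));m2=np.zeros_like(m);m2[170:280,105:265]=m[170:280,105:265]
print(cv2.boundingRect(m2))
```

```text
in +x [555.  167.4  87. ] gap 8.2
in -x [392.9 145.5  81.5] gap 0.2
open +x [547.5 329.1 118.2] gap 32.9
open -x [368.2 318.  131.7] gap 0.7
h left [ 637.1 -138.6   42.6] gap 10.5
h right [ 618.  -240.8   67.8] gap 0.2
in mid [473.92383974 156.45117731  84.23736535] open mid [457.82714457 323.57070334 124.95037812] 163.70697327150518 180.1776651359315
basket y dir deg 95.50166961255248 167.89294081617922 handle dir 79.40978522322582
hsv [ 41  21 242] [105  12 248]
rack ((458.97637939453125, -254.39515686035156), (91.3486557006836, 91.22093200683594), 5.835275173187256)
rack ((625.2489013671875, -188.7523651123047), (170.95095825195312, 111.50520324707031), 82.6854019165039)
(114, 175, 145, 98)
```

The rows are not in the units I measure in: shifts go in units of 5 mm and turns go in units of 0.2 rad. I convert before sending: 60 mm is 12, -50 mm is -10, -1.12 rad is -5.6.

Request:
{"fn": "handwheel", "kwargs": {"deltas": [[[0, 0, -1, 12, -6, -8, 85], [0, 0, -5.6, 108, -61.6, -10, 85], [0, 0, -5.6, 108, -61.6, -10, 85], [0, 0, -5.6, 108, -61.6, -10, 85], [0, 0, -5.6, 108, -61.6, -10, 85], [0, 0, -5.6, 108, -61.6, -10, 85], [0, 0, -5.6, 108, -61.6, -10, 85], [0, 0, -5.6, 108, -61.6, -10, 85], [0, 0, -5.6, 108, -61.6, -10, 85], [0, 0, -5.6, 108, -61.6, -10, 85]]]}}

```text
refused: deltas[0]: the value is too long (schema: maxItems 7). Nothing was moved.
```

The error is about the shape of the input: a list of rows, each a list of 7 numbers. Fixing that and sending the same move.

Request:
{"fn": "handwheel", "kwargs": {"deltas": [[0, 0, -1, 12, -6, -8, 85], [0, 0, -5.6, 108, -61.6, -10, 85], [0, 0, -5.6, 108, -61.6, -10, 85], [0, 0, -5.6, 108, -61.6, -10, 85], [0, 0, -5.6, 108, -61.6, -10, 85], [0, 0, -5.6, 108, -61.6, -10, 85], [0, 0, -5.6, 108, -61.6, -10, 85], [0, 0, -5.6, 108, -61.6, -10, 85], [0, 0, -5.6, 108, -61.6, -10, 85], [0, 0, -5.6, 108, -61.6, -10, 85]]}}

```text
clock: 1.4
eef_pos: [618.2, -154.1, 252.8]
orientation: [0.0, 0.75, 0.661, -0.0]
contact_force: [1.4, 0.0, -0.2]
grip_width: 84.9
grasp_force: 0.0
```

Add to h.py:
```python
def shot(n):
    from workcell import arm
    import os
    st=arm.state();d=arm.snapshot("wrist");pickle.dump((d,st),open(n+".pkl","wb"));cv2.imwrite(f"pics/{n}.png",d["frame"][:,:,::-1]);return d,st
```

Run:
```python
from h import *
d,st=shot("w1");print(st["clock"],st["joint_positions"].round(2),st["eef_pos"].round(1),q(st["orientation"]).as_matrix().round(3))
```

```text
1.4 [ 0.51  0.32 -0.44  1.4   0.14  1.45 -0.05] [ 618.2 -154.1  252.8] [[ 0.125  0.992 -0.   ]
 [ 0.992 -0.125 -0.   ]
 [-0.    -0.    -1.   ]]
```

View pics/w1.png

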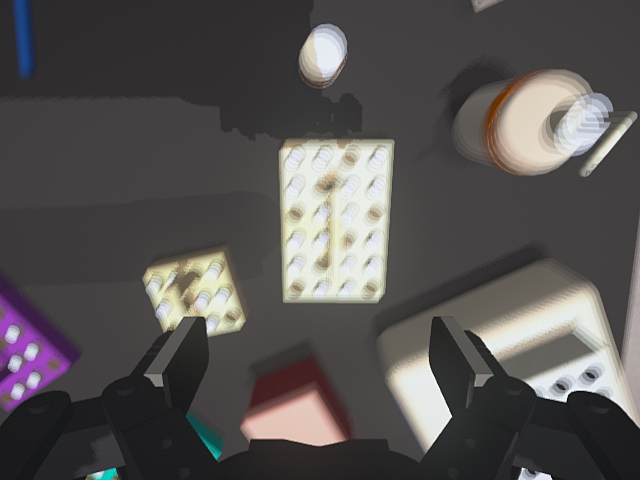

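The wrist view shows the long rack at (280-393,140-302), and the small rack at left (195,290). It is blurred because the arm was still settling. On to the basket.

Converted, 397 mm is 79.4, -204 mm is -40.8, -0.22 rad is -1.1.

Request:
{"fn": "handwheel", "kwargs": {"deltas": [[0, 0, -1.1, 79.4, -40.8, -2, 85], [0, 0, -1.1, 79.4, -40.8, -2, 85], [0, 0, -1.1, 79.4, -40.8, -2, 40], [0, 0, -1.1, 79.4, -40.8, -2, 0], [0, 0, -1.1, 79.4, -40.8, -2, 0], [0, 0, -1.1, 79.4, -40.8, -2, 0], [0, 0, -1.1, 79.4, -40.8, -2, 0], [0, 0, -1.1, 79.4, -40.8, -2, 0], [0, 0, -1.1, 79.4, -40.8, -2, 0], [0, 0, -1.1, 79.4, -40.8, -2, 0]]}}

```text
clock: 2.7
eef_pos: [465.2, 261.9, 262.5]
orientation: [0.0, 0.674, 0.739, -0.0]
contact_force: [0.6, -1.1, 0.0]
grip_width: 0.1
grasp_force: 0.0
```

Request:
{"fn": "handwheel", "kwargs": {"deltas": [[0, 0, 0, 0, 0, 0, 0], [0, 0, 0, 0, 0, 0, 0]]}}

```text
clock: 2.95
eef_pos: [464.7, 262.9, 262.8]
orientation: [-0.0, 0.673, 0.739, -0.0]
contact_force: [1.0, -0.0, -0.2]
grip_width: 0.0
grasp_force: 0.0
```

Run:
```python
from h import *
d,st=shot("w2");print(st["clock"],st["joint_positions"].round(2),st["eef_pos"].round(1),q(st["orientation"]).as_matrix().round(3))
```

```text
2.95 [ 0.11  0.13 -0.77  1.62  0.09  1.42 -0.58] [464.7 262.9 262.8] [[-0.093  0.996 -0.   ]
 [ 0.996  0.093 -0.   ]
 [-0.    -0.    -1.   ]]
```

View pics/w2.png

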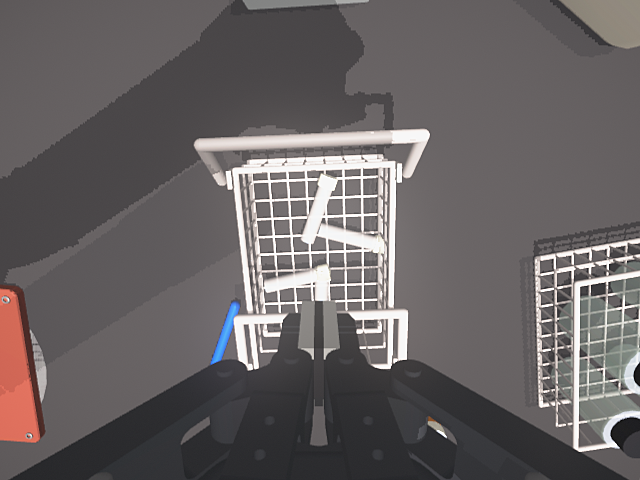

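The wrist view shows the open crossbar from (200,147) to (425,136), the in-arm crossbar from (238,317) to (405,314), and rim corners at (236,170) and (394,166).

Run:
```python
from h import *
t=pickle.load(open("top0.pkl","rb"));d,st=pickle.load(open("w2.pkl","rb"));s=pickle.load(open("scene0.pkl","rb"))
def T(n,a,b):
    P,e=tri(ray(t,a),ray(d,b,st));print(n,P.round(1),"gap",e.round(1));return P
A=T("in+",(210.3,182.5),(405,315));B=T("in-",(217.3,259.0),(238,318))
C=T("op+",(118.2,187.5),(425,137));D=T("op-",(122,269),(201,147))
for n,(P,Q) in dict(i=(A,B),o=(C,D)).items(): print(n,(P+Q)/2,np.linalg.norm(P-Q),np.degrees(np.arctan2(*(P-Q)[1::-1])))
# in crossbar at known plane 90, and rim at 80
for p in((405,315),(238,318)):print("w2@90",plane(d,p,90,st).round(1))
for p in((394,166),(236,170)):print("rim@80",plane(d,p,80,st).round(1))
for p in((210.3,182.5),(217.3,259)):print("top@90",plane(t,p,90).round(1))
# open arm z consistency in scene
for P in(C,D):print(proj(s,P))
```

```text
in+ [557.6 164.3  86.5] gap 7.2
in- [394.1 144.4  86. ] gap 0.3
op+ [536.  336.8 129.8] gap 5.7
op- [370.2 314.5 135.7] gap 2.4
i [475.83820906 154.33477406  86.24027592] 164.70938579739993 6.959967341347185
o [453.06962359 325.63177129 132.76508053] 167.43275555400817 7.670342983746375
w2@90 [560.3 165.5  90. ]
w2@90 [394.9 146.6  90. ]
rim@80 [528.9 308.3  80. ]
rim@80 [386.8 291.3  80. ]
top@90 [552.8 163.2  90. ]
top@90 [393.4 143.4  90. ]
[452.68552381 337.55418773]
[482.55029969 281.6343515 ]
```

Basket centre is about (471.5,195), its y axis points at about 97°, and the open crossbar sits at basket y≈132, z≈134. I'll go outside it and push inward.

Request:
{"fn": "handwheel", "kwargs": {"deltas": [[0, 0, -0.15, 12, -0.6, 0, 0], [0, 0, -0.15, 21.4, -1, 4, 0], [0, 0, -0.15, 21.4, -1, 16, 0], [0, 0, -0.15, 21.4, -1, 28, 0], [0, 0, -0.15, 21.4, -1, 28, 0], [0, 0, -0.15, 21.4, -1, 28, 0]], "squeeze": 40}}

```text
clock: 3.75
eef_pos: [450.1, 370.7, 125.2]
orientation: [0.0, 0.662, 0.75, 0.001]
contact_force: [1.1, 0.6, 0.9]
grip_width: -0.3
grasp_force: 0.0
```

Request:
{"fn": "handwheel", "kwargs": {"deltas": [[0, 0, 0, -3, 0, 0, 0], [0, 0, 0, -6, 0, 0, 0], [0, 0, 0, -9, 0, 0, 0], [0, 0, 0, -12, 0, 0, 0], [0, 0, 0, -15, 0, 0, 0], [0, 0, 0, -17.4, 0, 0, 0], [0, 0, 0, -17.4, 0, 0, 0], [0, 0, 0, -17.4, 0, 0, 0]]}}

```text
clock: 4.75
eef_pos: [459.9, 284.0, 122.9]
orientation: [-0.0, 0.661, 0.75, 0.0]
contact_force: [-0.2, 0.6, -0.3]
grip_width: -0.1
grasp_force: 0.0
```

Run:
```python
from h import *
d,st=shot("w3");e=st["eef_pos"]-[471.5,195,0];print(st["contact_force"].round(1),-.122*e[0]+.9925*e[1],.9925*e[0]+.122*e[1],e[2])
```

```text
[-0.2  0.6 -0.3] 89.72356901117156 -0.6677721480630741 122.93823160010997
```

View pics/w3.png

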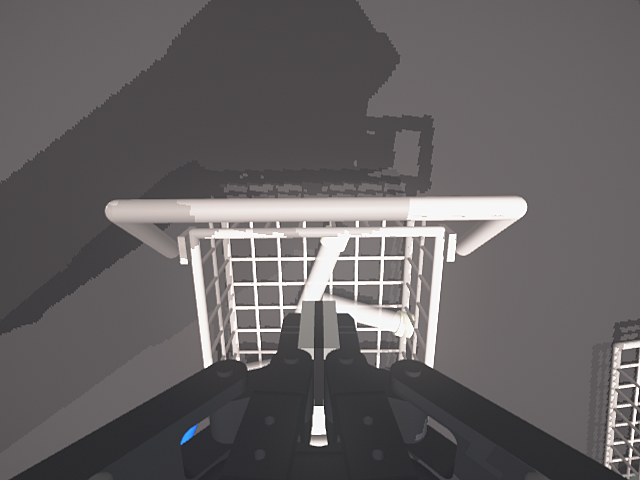

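The bar is still outside the fingers, at row 210 from (110,208) to (522,205). I'll compute where it is now.

Run:
```python
from h import *
d3,s3=pickle.load(open("w3.pkl","rb"));d2,s2=pickle.load(open("w2.pkl","rb"))
b=lambda P:(-.122*(P[0]-471.5)+.9925*(P[1]-195),.9925*(P[0]-471.5)+.122*(P[1]-195),P[2])
for a,c in(((201,147),(113,210)),((425,137),(519,207))):
    P,e=tri(ray(d2,a,s2),ray(d3,c,s3));print(np.round(b(P),1),e)
for z in(110,125,135,145):print(z,np.round(b(plane(d3,(316,209),z,s3)),1),np.round(b(plane(d2,(313,142),z,s2)),1))
print(np.round(b(plane(d3,(317,231),80,s3)),1))
```

```text
[131.3 -85.5 137.5] 2.8754627154360977
[133.1  83.4 134.1] 1.3480908849102469
110 [127.1  -2.2 110. ] [130.   -1.3 110. ]
125 [130.4  -2.1 125. ] [130.8  -1.1 125. ]
135 [132.6  -2.1 135. ] [131.3  -0.9 135. ]
145 [134.9  -2.  145. ] [131.8  -0.8 145. ]
[107.5  -1.8  80. ]
```

Run:
```python
from h import *
from workcell import arm
a=arm.snapshot("scene")["frame"];b=arm.snapshot("top")["frame"]
f=lambda i,x,y:cv2.resize(i[y:y+160,x:x+200,::-1],(400,320),interpolation=cv2.INTER_CUBIC)
cv2.imwrite("pics/c2.png",np.hstack([f(a,310,220),f(b,80,140)]))
```

```text
(no output)
```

View pics/c2.png

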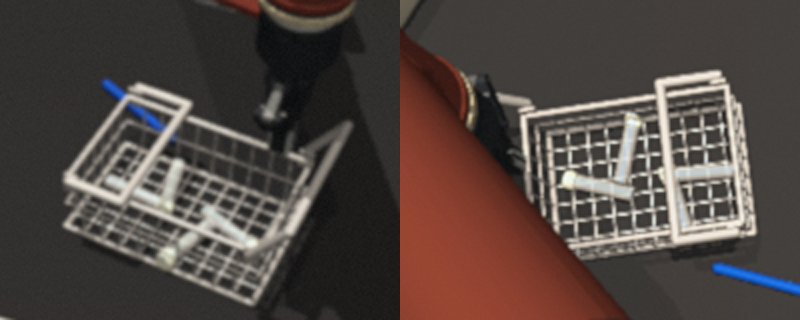

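Run:
```python
from h import *
from workcell import arm
s=arm.snapshot("scene");st=arm.state();d3,s3=pickle.load(open("w3.pkl","rb"))
print("tip scene",(proj(s,st["eef_pos"])-[310,220])*2,"wrist",proj(d3,s3["eef_pos"],s3))
w=lambda x,y,z:np.array([471.5-.122*y+.9925*x,195+.9925*y+.122*x,z])
for P in((83,132,135),(-83,132,135),(83,100,85),(-83,100,85),(0,90,123)):print(P,((proj(s,w(*P))-[310,220])*2).round(),proj(d3,w(*P),s3).round())
```

```text
tip scene [274.24284109 169.52669421] wrist [318.88034595 290.27498148]
(83, 132, 135) [284. 232.] [517. 211.]
(-83, 132, 135) [345. 126.] [124. 210.]
(83, 100, 85) [247. 254.] [465. 246.]
(-83, 100, 85) [308. 150.] [175. 245.]
(0, 90, 123) [274. 170.] [320. 290.]
```

The images show the finger ends about 20 mm short of where the TCP projects: row 300 against a predicted 290 or less in the wrist view, and about 9 px high in the scene view. The tip therefore passed over the bar. I'll redo the push about 25 mm lower.

Request:
{"fn": "handwheel", "kwargs": {"deltas": [[0, 0, 0, 0, 0, -9, 0], [0, 0, 0, 10, 0, -9, 0], [0, 0, 0, 18, 0, -9, 0], [0, 0, 0, 18, 0, 2, 0], [0, 0, 0, 18, 0, 5.2, 0], [0, 0, 0, 18, 0, 5.2, 0]], "squeeze": 40}}

```text
clock: 5.7
eef_pos: [448.5, 372.0, 96.3]
orientation: [-0.0, 0.662, 0.75, -0.001]
contact_force: [-0.1, -0.5, 0.2]
grip_width: 0.2
grasp_force: 0.0
```

Request:
{"fn": "handwheel", "kwargs": {"deltas": [[0, 0, 0, -3, 0, 0, 0], [0, 0, 0, -6, 0, 0, 0], [0, 0, 0, -9, 0, 0, 0], [0, 0, 0, -9, 0, 0, 0]]}}

```text
clock: 6.2
eef_pos: [455.4, 326.1, 97.3]
orientation: [0.001, 0.663, 0.749, -0.0]
contact_force: [-0.7, -0.1, 0.1]
grip_width: 0.1
grasp_force: 0.0
```

Request:
{"fn": "handwheel", "kwargs": {"deltas": [[0, 0, 0, -3, 0, 0, 0], [0, 0, 0, -6, 0, 0, 0], [0, 0, 0, -8.8, 0, 0, 0], [0, 0, 0, -8.8, 0, 0, 0]]}}

```text
clock: 6.7
eef_pos: [460.3, 282.5, 96.6]
orientation: [0.0, 0.662, 0.749, -0.001]
contact_force: [-0.9, -0.5, -0.3]
grip_width: 0.6
grasp_force: 0.0
```

Run:
```python
from h import *
d,st=shot("w4");e=st["eef_pos"]-[471.5,195,0];print(st["contact_force"].round(1),-.122*e[0]+.9925*e[1],.9925*e[0]+.122*e[1],e[2])
```

```text
[-0.9 -0.5 -0.3] 88.17986522893852 -0.4359222133321179 96.58444581471666
```

View pics/w4.png

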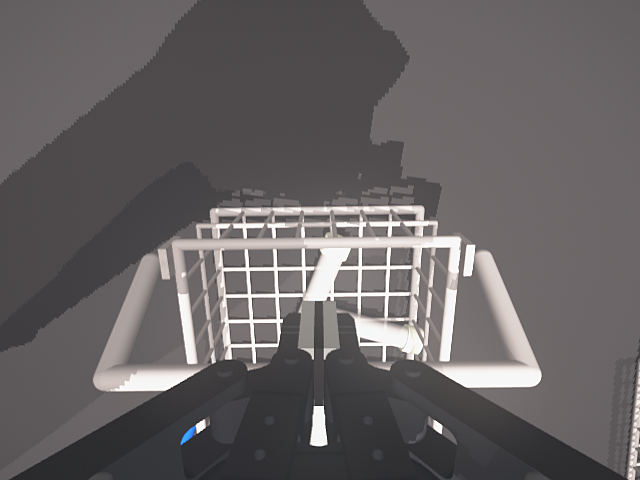

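The arm has swung over: the crossbar is now at row 378, inside of the fingers. Next I lift over it and press it down from above.

Request:
{"fn": "handwheel", "kwargs": {"deltas": [[0, 0, 0, 0, 0, -10, 0], [0, 0, 0, 0, 0, -17, 0], [0, 0, 0, -5.2, 0, -17, 0], [0, 0, 0, -5.2, 0, -9, 0], [0, 0, 0, -6, 0, -5, 0], [0, 0, 0, -7.2, 0, -1.8, 0], [0, 0, 0, -8.4, 0, 1, 0], [0, 0, 0, -9.2, 0, 2.8, 0], [0, 0, 0, -9.4, 0, 2.8, 0], [0, 0, 0, -9.4, 0, 2.8, 0]], "squeeze": 40}}

```text
clock: 8.0
eef_pos: [467.4, 226.3, 82.2]
orientation: [0.005, 0.664, 0.747, -0.006]
contact_force: [-1.5, -37.5, 17.8]
grip_width: -0.2
grasp_force: 18.6
```

Run:
```python
from h import *
d,st=shot("w5");e=st["eef_pos"]-[471.5,195,0];print(st["contact_force"].round(1),-.122*e[0]+.9925*e[1],.9925*e[0]+.122*e[1],e[2])
```

```text
[ -1.5 -37.5  17.8] 31.578032151660327 -0.22592427836086637 82.2490234303933
```

The force says the bar now bears on the outer side of the tip. I'll back off inward, lift, and look.

Converted, 40 mm is 8, -160 mm is -32.

Request:
{"fn": "handwheel", "kwargs": {"deltas": [[0, 0, 0, -2.4, 0, 0, 0], [0, 0, 0, -4.8, 0, 0, 0], [0, 0, 0, -4.8, 0, -12, 0], [0, 0, 0, 0, 0, -22, 0], [0, 0, 0, 8, 0, -32, 0], [0, 0, 0, 8, 0, -32, 0], [0, 0, 0, 8, 0, -32, 0]], "squeeze": 40}}

```text
clock: 8.93
eef_pos: [460.6, 277.5, 242.3]
orientation: [-0.0, 0.661, 0.75, -0.0]
contact_force: [0.0, 0.1, -0.8]
grip_width: -0.2
grasp_force: 0.0
```

Run:
```python
from h import *
d,st=shot("w6");e=st["eef_pos"]-[471.5,195,0];print(st["contact_force"].round(1),-.122*e[0]+.9925*e[1],.9925*e[0]+.122*e[1],e[2])
```

```text
[ 0.   0.1 -0.8] 83.17391196859127 -0.7447082112598338 242.28863740241138
```

View pics/w6.png

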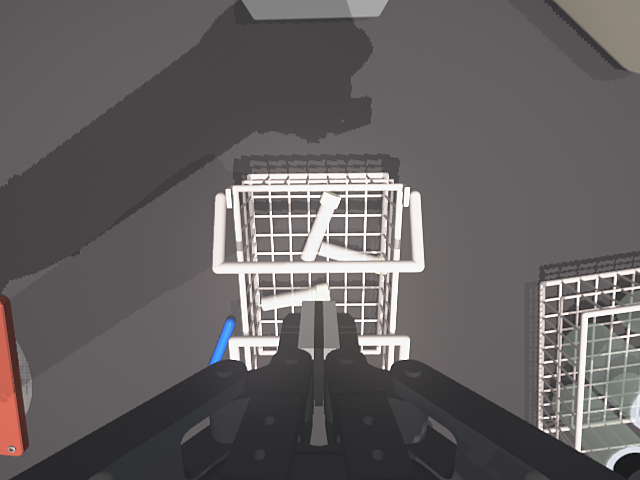

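The swung arm is now inside, crossbar at row 267 from (218,267) to (421,267). I'll work out its angle from the ray and the arc.

Run:
```python
from h import *
d,st=pickle.load(open("w6.pkl","rb"))
b=lambda P:np.array((-.122*(P[0]-471.5)+.9925*(P[1]-195),.9925*(P[0]-471.5)+.122*(P[1]-195),P[2]))
for z in(85,95,105,115,125,135):
    P=b(plane(d,(320,267),z,st));L=np.linalg.norm(plane(d,(218,267),z,st)-plane(d,(421,267),z,st));print(z,P.round(1),L.round(1),np.hypot(P[0]-100,z-85).round(1))
P=b(plane(d,(320,342),85,st));print(P, np.linalg.norm(plane(d,(231,342),85,st)-plane(d,(408,342),85,st)))
print(b(plane(d,(318,188),80,st)))
```

```text
85 [34.4  0.7 85. ] 185.0 65.6
95 [38.3  0.6 95. ] 179.4 62.5
105 [ 42.1   0.6 105. ] 173.8 61.2
115 [ 46.    0.5 115. ] 168.2 61.8
125 [ 49.9   0.4 125. ] 162.5 64.1
135 [ 53.8   0.4 135. ] 156.9 68.1
[-43.76278891   1.11985775  85.        ] 172.32627131397643
[105.78643486  -1.42913626  80.        ]
```

Request:
{"fn": "handwheel", "kwargs": {"deltas": [[0, 0, 0, -7.4, 0, 4, 0], [0, 0, 0, -7.4, 0, 15, 0], [0, 0, 0, -7.4, 0, 25, 0], [0, 0, 0, -7.4, 0, 28, 0], [0, 0, 0, -7.6, 0, 29.2, 0], [0, 0, 0, -7.8, 0, 30.4, 0], [0, 0, 0, -8, 0, 31.6, 0], [0, 0, 0, -8.2, 0, 32.8, 0], [0, 0, 0, -8.2, 0, 32.8, 0]]}}

```text
clock: 10.1
eef_pos: [465.8, 236.8, 78.7]
orientation: [-0.0, 0.662, 0.75, -0.0]
contact_force: [0.4, -0.3, -1.0]
grip_width: 0.2
grasp_force: 0.0
```

Request:
{"fn": "handwheel", "kwargs": {"deltas": [[0, 0, 0, 0, 0, 0.6, 0], [0, 0, 0, 0, 0, 1.2, 0], [0, 0, 0, 0, 0, 1.2, 0]]}}

```text
clock: 10.48
eef_pos: [465.6, 236.9, 72.6]
orientation: [-0.0, 0.662, 0.75, -0.0]
contact_force: [-0.4, 0.3, 0.1]
grip_width: 0.1
grasp_force: 0.0
```

Request:
{"fn": "handwheel", "kwargs": {"deltas": [[0, 0, 0, 0, 0, 0.6, 0], [0, 0, 0, 0, 0, 1, 0], [0, 0, 0, 0, 0, 1, 0]]}}

```text
clock: 10.85
eef_pos: [465.7, 236.9, 67.7]
orientation: [-0.0, 0.662, 0.75, -0.0]
contact_force: [0.2, 0.1, -1.2]
grip_width: -0.1
grasp_force: 0.0
```

Run:
```python
from h import *
d,st=shot("w7");cv2.imwrite("pics/w7c.png",cv2.resize(d["frame"][150:420,180:460,::-1],None,fx=2,fy=2))
```

```text
(no output)
```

View pics/w7c.png

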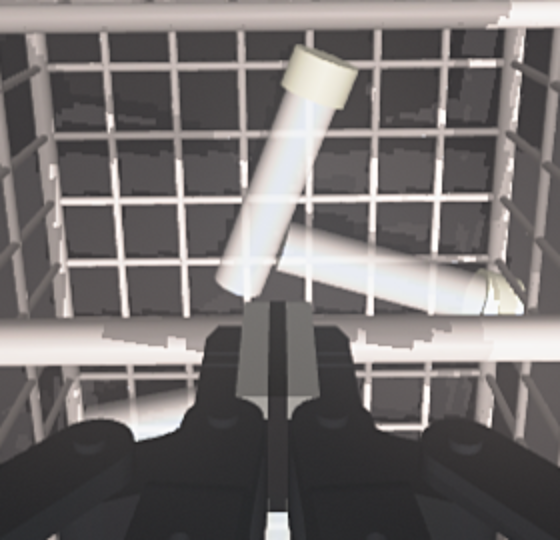

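Crop: the crossbar lies at about image row 319, directly behind the fingertip at (318,300). I'll compute its height from the ray and the arc.

Run:
```python
from h import *
d,st=pickle.load(open("w7.pkl","rb"));print(st["contact_force"].round(1))
b=lambda P:np.array((-.122*(P[0]-471.5)+.9925*(P[1]-195),.9925*(P[0]-471.5)+.122*(P[1]-195),P[2]))
print("tcp",b(st["eef_pos"]))
m=cv2.cvtColor(d["frame"],cv2.COLOR_RGB2GRAY)
r=np.where(m[300:350,200]>120)[0]+300;print(r.min(),r.max()); row=(r.min()+r.max())/2
print(np.where(m[int(row)]>110)[0][[0,-1]])
for z in(80,85,90,95,100,105):
    P=b(plane(d,(320,row),z,st));print(z,P.round(1),np.hypot(P[0]-100,z-85).round(1))
c=np.where(m[int(row)]>110)[0];
```

```text
[ 0.2  0.1 -1.2]
tcp [42.25715497 -0.64007257 67.65565562]
311 332
[112 524]
80 [32.1 -0.1 80. ] 68.1
85 [34.9 -0.1 85. ] 65.1
90 [37.7 -0.2 90. ] 62.5
95 [40.5 -0.2 95. ] 60.4
100 [ 43.2  -0.2 100. ] 58.7
105 [ 46.   -0.3 105. ] 57.6
```

The bar is still about 10–15 mm high, so the finger ends sit about 35 mm short of the TCP. I'll keep pressing until the force rises.

Request:
{"fn": "handwheel", "kwargs": {"deltas": [[0, 0, 0, 0, 0, 0.8, 0], [0, 0, 0, -0.2, 0, 1.6, 0], [0, 0, 0, -0.2, 0, 1.6, 0]]}}

```text
clock: 11.28
eef_pos: [466.3, 236.6, 61.3]
orientation: [0.0, 0.661, 0.75, 0.0]
contact_force: [-5.0, -1.7, 16.8]
grip_width: -0.2
grasp_force: 9.1
```

Request:
{"fn": "handwheel", "kwargs": {"deltas": [[0, 0, 0, 0, 0, 0.6, 0], [0, 0, 0, -0.2, 0, 1, 0], [0, 0, 0, -0.2, 0, 1, 0]]}}

```text
clock: 11.65
eef_pos: [466.8, 236.7, 60.1]
orientation: [0.001, 0.661, 0.75, 0.001]
contact_force: [-22.1, -10.7, 63.8]
grip_width: 0.3
grasp_force: 32.2
```

Firm stop at TCP z≈61, where the bar top should be at 90, so the finger ends are about 29 mm behind the TCP. I'll lift and check.

The rows are not in the units I measure in: shifts go in units of 5 mm and turns go in units of 0.2 rad. I convert before sending: -182 mm is -36.4, -165 mm is -33.

Request:
{"fn": "handwheel", "kwargs": {"deltas": [[0, 0, 0, 0, 0, -10, 0], [0, 0, 0, 2, 0, -22, 0], [0, 0, 0, 8, 0, -33, 0], [0, 0, 0, 8.4, 0, -36.4, 0], [0, 0, 0, 8.4, 0, -36.4, 0], [0, 0, 0, 8.4, 0, -36.4, 0]]}}

```text
clock: 12.4
eef_pos: [460.6, 275.1, 234.8]
orientation: [-0.0, 0.662, 0.75, -0.001]
contact_force: [0.3, -0.8, -0.2]
grip_width: 0.1
grasp_force: 0.0
```

Run:
```python
from h import *
d,st=shot("w8")
b=lambda P:np.array((-.122*(P[0]-471.5)+.9925*(P[1]-195),.9925*(P[0]-471.5)+.122*(P[1]-195),P[2]))
m=cv2.cvtColor(d["frame"],cv2.COLOR_RGB2GRAY)
for c in(225,228,245,380,395,405,412):
    r=np.where(m[150:360,c]>150)[0]+150;g=np.split(r,np.where(np.diff(r)>1)[0]+1);print(c,[(x[0],x[-1]) for x in g if len(x)])
for row in range(255,300,5):
    c=np.where(m[row,190:450]>150)[0]+190;print(row,c[[0,-1]])
```

```text
225 [(np.int64(187), np.int64(269)), (np.int64(334), np.int64(338))]
228 [(np.int64(187), np.int64(206)), (np.int64(234), np.int64(269)), (np.int64(325), np.int64(331)), (np.int64(341), np.int64(353)), (np.int64(356), np.int64(356))]
245 [(np.int64(179), np.int64(181)), (np.int64(183), np.int64(190)), (np.int64(205), np.int64(223)), (np.int64(227), np.int64(239)), (np.int64(259), np.int64(269)), (np.int64(290), np.int64(336)), (np.int64(339), np.int64(359))]
380 [(np.int64(171), np.int64(180)), (np.int64(182), np.int64(188)), (np.int64(193), np.int64(195)), (np.int64(213), np.int64(214)), (np.int64(232), np.int64(234)), (np.int64(251), np.int64(252)), (np.int64(255), np.int64(255)), (np.int64(257), np.int64(273)), (np.int64(286), np.int64(288)), (np.int64(304), np.int64(305)), (np.int64(311), np.int64(335)), (np.int64(338), np.int64(355))]
395 [(np.int64(177), np.int64(200)), (np.int64(257), np.int64(268)), (np.int64(270), np.int64(335)), (np.int64(338), np.int64(359))]
405 [(np.int64(182), np.int64(197)), (np.int64(203), np.int64(209)), (np.int64(257), np.int64(267)), (np.int64(337), np.int64(359))]
412 [(np.int64(185), np.int64(267)), (np.int64(339), np.int64(356))]
255 [219 419]
260 [220 418]
265 [220 417]
270 [237 401]
275 [238 401]
280 [238 400]
285 [238 400]
290 [239 400]
295 [239 400]
```

Run:
```python
from h import *
d,st=pickle.load(open("w8.pkl","rb"))
b=lambda P:np.array((-.122*(P[0]-471.5)+.9925*(P[1]-195),.9925*(P[0]-471.5)+.122*(P[1]-195),P[2]))
m=cv2.cvtColor(d["frame"],cv2.COLOR_RGB2GRAY)
for row in (342,346,350):c=np.where(m[row,190:450]>150)[0]+190;print(row,c[[0,-1]])
for z in(85,90,95,100,105):
    P=b(plane(d,(320,263),z,st));print(z,P.round(1),np.linalg.norm(plane(d,(219.5,263),z,st)-plane(d,(417.5,263),z,st)).round(1),np.hypot(P[0]-100,z-85).round(1))
print(b(plane(d,(320,347),90,st)))
```

```text
342 [222 413]
346 [221 412]
350 [220 412]
85 [38.6 -0.1 85. ] 175.8 61.4
90 [40.4 -0.2 90. ] 173.1 59.8
95 [42.3 -0.2 95. ] 170.3 58.5
100 [ 44.2  -0.2 100. ] 167.6 57.8
105 [ 46.1  -0.2 105. ] 164.9 57.5
[-43.96937398   0.13853321  90.        ]
```

The swung arm is down: crossbar at y≈+40, z≈85–90, other arm at about -42. Now the rack: a wrist look from 60 mm short of it.

Converted, 120 mm is 24, -423 mm is -84.6, 0.253 rad is 1.265.

Request:
{"fn": "handwheel", "kwargs": {"deltas": [[0, 0, 1.265, -84.6, 24, 0, 60], [0, 0, 1.265, -84.6, 24, 0, 60], [0, 0, 1.265, -84.6, 24, 0, 60], [0, 0, 1.265, -84.6, 24, 6, 60], [0, 0, 1.265, -84.6, 24, 6, 60], [0, 0, 1.265, -84.6, 24, 6, 60], [0, 0, 1.265, -84.6, 24, 6, 60], [0, 0, 1.265, -84.6, 24, 6, 60], [0, 0, 1.265, -84.6, 24, 6, 60], [0, 0, 1.265, -84.6, 24, 6, 60]]}}

```text
clock: 13.7
eef_pos: [632.3, -126.5, 206.6]
orientation: [-0.0, 0.75, 0.661, -0.0]
contact_force: [0.4, -0.1, 0.7]
grip_width: 60.0
grasp_force: 0.0
```

Request:
{"fn": "handwheel", "kwargs": {"deltas": [[0, 0, 0, 0, 0, 0, 60], [0, 0, 0, 0, 0, 0, 60]]}}

```text
clock: 13.95
eef_pos: [632.6, -127.4, 207.2]
orientation: [0.0, 0.751, 0.661, 0.0]
contact_force: [-0.5, 0.1, 0.4]
grip_width: 60.4
grasp_force: 0.0
```

Run:
```python
from h import *
d,st=shot("w9");print(st["eef_pos"].round(1),np.degrees(2*np.arctan2(st["orientation"][2],st["orientation"][1])))
hsv=cv2.cvtColor(d["frame"],cv2.COLOR_RGB2HSV);m=cv2.inRange(hsv,(18,40,120),(35,255,255))
m=cv2.morphologyEx(m,cv2.MORPH_CLOSE,np.ones((15,15)))
for c in cv2.findContours(m,0,2)[0]:
    if cv2.contourArea(c)<3000: continue
    print("px",cv2.boundingRect(c),"rect@28",cv2.minAreaRect(np.array([plane(d,p,28,st)[:2] for p in c[:,0]],np.float32)))
```

```text
[ 632.6 -127.4  207.2] 82.73244761066252
px (116, 302, 90, 79) rect@28 ((460.5225524902344, -247.42709350585938), (90.23799896240234, 76.06379699707031), 5.942589282989502)
px (262, 185, 120, 163) rect@28 ((627.3026733398438, -189.37271118164062), (169.21664428710938, 109.42069244384766), 82.71016693115234)
```

View pics/w9.png

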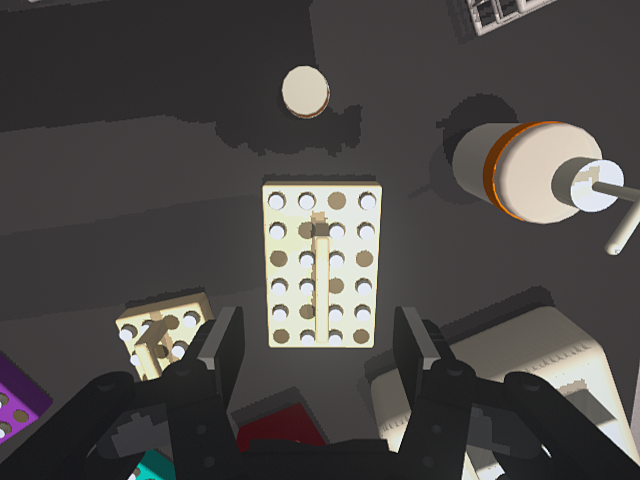

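The wrist view shows the long rack's block at (262-382,185-348) and its handle at columns 315-328 from row 232 to 342. Its centre comes out at (627,-189) with yaw 82.7°, agreeing with the top view. I'll descend over the handle.

Request:
{"fn": "handwheel", "kwargs": {"deltas": [[0, 0, 0, -8, 0.4, 0, 60], [0, 0, 0, -12.4, 0.4, 6, 60], [0, 0, 0, -12.4, 0.4, 18, 60], [0, 0, 0, -12.4, 0.4, 29, 60], [0, 0, 0, -12.4, 0.4, 32, 60], [0, 0, 0, -12.4, 0.4, 35, 60], [0, 0, 0, -12.4, 0.4, 36.6, 60], [0, 0, 0, -12.4, 0.4, 36.6, 60]], "squeeze": 60}}

```text
clock: 15.0
eef_pos: [627.3, -190.1, 24.7]
orientation: [0.001, 0.751, 0.66, 0.0]
contact_force: [-1.2, -1.2, 0.2]
grip_width: 60.1
grasp_force: 0.0
```

Request:
{"fn": "handwheel", "kwargs": {"deltas": [[0, 0, 0, 0, 0, 0, 30], [0, 0, 0, 0, 0, 0, 5], [0, 0, 0, 0, 0, 0, 0], [0, 0, 0, 0, 0, 0, 0], [0, 0, 0, 0, 0, 0, 0]], "squeeze": 60}}

```text
clock: 15.62
eef_pos: [627.3, -190.1, 24.5]
orientation: [0.0, 0.751, 0.66, 0.0]
contact_force: [1.0, -0.7, 5.3]
grip_width: 10.6
grasp_force: 60.9
```

```bash
python3 - <<'E'
from h import *
shot("w10")
E
```

```text
(no output)
```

Converted, -30 mm is -6, -5 mm is -1.

Request:
{"fn": "handwheel", "kwargs": {"deltas": [[0, 0, 0, 0, 0, -1, 0], [0, 0, 0, 0, 0, -3, 0], [0, 0, 0, 0, 0, -6, 0], [0, 0, 0, 0, 0, -6, 0], [0, 0, 0, 0, 0, -6, 0]], "squeeze": 70}}

```text
clock: 16.3
eef_pos: [626.6, -190.0, 53.8]
orientation: [0.0, 0.751, 0.66, -0.0]
contact_force: [-0.1, -0.4, -4.9]
grip_width: 10.4
grasp_force: 68.3
```

Run:
```python
from h import *
d,st=shot("w11");print(st["contact_force"].round(1),st["ft_torque"].round(2),st["grip_width"],st["grasp_force"],st["eef_pos"].round(1))
hsv=cv2.cvtColor(d["frame"],cv2.COLOR_RGB2HSV);m=cv2.inRange(hsv,(18,40,120),(35,255,255))
m=cv2.morphologyEx(m,cv2.MORPH_CLOSE,np.ones((15,15)))
for c in cv2.findContours(m,0,2)[0]:
    if cv2.contourArea(c)>3000: print(cv2.boundingRect(c),cv2.minAreaRect(c))
```

```text
[-0.1 -0.4 -4.9] [ 0.03 -0.03 -0.01] 10.390852425014897 68.26565623283386 [ 626.6 -190.    53.8]
(0, 322, 141, 158) ((62.21525955200195, 399.9298095703125), (137.001708984375, 154.27493286132812), 78.14022064208984)
(187, 103, 264, 343) ((319.4915466308594, 274.11285400390625), (341.7863464355469, 263.0133972167969), 89.650634765625)
```

Lifted, about 5 N. Raise and carry to above the basket.

Converted, 175 mm is 35, -146 mm is -29.2, -0.13 rad is -0.65.

Request:
{"fn": "handwheel", "kwargs": {"deltas": [[0, 0, 0, 0, 0, -6, 0], [0, 0, 0, 0, 0, -13, 0], [0, 0, 0, 0, 0, -20, 0], [0, 0, 0, 0, 0, -26, 0], [0, 0, 0, 0, 0, -29.2, 0], [0, 0, -0.1, 4, -2.2, -29.2, 0], [0, 0, -0.25, 11, -6.2, -29.2, 0], [0, 0, -0.4, 19, -10.6, -29.2, 0], [0, 0, -0.5, 27, -15.2, -29.2, 0], [0, 0, -0.65, 35, -19.6, -29.2, 0]], "squeeze": 70}}

```text
clock: 17.6
eef_pos: [549.9, -1.7, 198.4]
orientation: [-0.001, 0.706, 0.709, -0.001]
contact_force: [0.9, -0.1, -3.6]
grip_width: 10.7
grasp_force: 68.8
```

Request:
{"fn": "handwheel", "kwargs": {"deltas": [[0, 0, -0.15, 7.4, -5.4, 0, 0], [0, 0, -0.3, 16, -11.6, 0, 0], [0, 0, -0.45, 24, -17.4, 0, 0], [0, 0, -0.55, 31, -22.4, 0, 0], [0, 0, -0.6, 35, -25.2, 0, 0], [0, 0, -0.6, 37, -26.4, 0, 0], [0, 0, -0.6, 37, -26.4, 0, 0], [0, 0, -0.6, 37, -26.4, 0, 0]]}}

```text
clock: 18.6
eef_pos: [420.2, 179.7, 199.6]
orientation: [-0.0, 0.663, 0.748, -0.0]
contact_force: [-0.3, 0.1, -4.6]
grip_width: 10.3
grasp_force: 68.8
```

Run:
```python
from h import *
d,st=shot("w12");e=st["eef_pos"]-[471.7,193.2,0];x=q(st["orientation"]).as_matrix()[:,0];y=q(st["orientation"]).as_matrix()[:,1]
print("remaining tool dx,dy",-e@x,-e@y,"yaw",np.degrees(np.arctan2(x[1],x[0])),st["eef_pos"],st["grip_width"],st["contact_force"].round(1))
hsv=cv2.cvtColor(d["frame"],cv2.COLOR_RGB2HSV);m=cv2.inRange(hsv,(18,40,120),(35,255,255))
m=cv2.morphologyEx(m,cv2.MORPH_CLOSE,np.ones((15,15)))
for c in cv2.findContours(m,0,2)[0]:
    if cv2.contourArea(c)>3000: print(cv2.boundingRect(c),cv2.minAreaRect(c))
```

```text
remaining tool dx,dy 7.256544559855609 52.792285340325016 yaw 96.87646136485336 [420.23037809 179.66895796 199.62251745] 10.264566340410127 [-0.3  0.1 -4.6]
(187, 103, 266, 342) ((320.80694580078125, 273.3531188964844), (341.4487609863281, 264.229736328125), 89.39049530029297)
```

Request:
{"fn": "handwheel", "kwargs": {"deltas": [[0, 0, 0, 0.6, 5, 0, 0], [0, 0, 0, 1.4, 9, 0, 0], [0, 0, 0, 1.4, 10.6, 2, 0], [0, 0, 0, 1.4, 10.6, 6, 0], [0, 0, 0, 1.4, 10.6, 10, 0], [0, 0, 0, 1.4, 10.6, 13, 0], [0, 0, 0, 1.4, 10.6, 14.8, 0], [0, 0, 0, 1.4, 10.6, 15.6, 0], [0, 0, 0, 1.4, 10.6, 15.6, 0], [0, 0, 0, 1.4, 10.6, 15.6, 0]]}}

```text
clock: 19.9
eef_pos: [471.6, 194.5, 122.4]
orientation: [0.0, 0.663, 0.749, 0.0]
contact_force: [0.1, 0.2, -3.7]
grip_width: 10.3
grasp_force: 68.8
```

Run:
```python
from h import *
from workcell import arm
d,st=shot("w13");e=st["eef_pos"]-[471.7,193.2,0];R_=q(st["orientation"]).as_matrix();print("remaining",(-e@R_[:,:2]).round(1),st["contact_force"].round(1))
m=cv2.cvtColor(d["frame"],cv2.COLOR_RGB2GRAY)
s=arm.snapshot("scene")
hs=cv2.cvtColor(s["frame"],cv2.COLOR_RGB2HSV);k=cv2.inRange(hs,(18,40,120),(35,255,255));k[:200]=0;k[:,:300]=0
n,l,a,c=cv2.connectedComponentsWithStats(k)
print([(x,y) for x,y in zip(a.tolist(),c.round().tolist()) if x[4]>150])
```

```text
remaining [-1.3 -0.2] [ 0.1  0.2 -3.7]
[([0, 0, 640, 480, 302949], [318.0, 238.0]), ([358, 260, 98, 69, 2985], [407.0, 295.0]), ([572, 358, 38, 19, 212], [591.0, 368.0]), ([519, 449, 46, 31, 603], [543.0, 465.0]), ([443, 452, 17, 28, 179], [449.0, 469.0])]
```

Underside is at about 98 mm. Lower gently until contact.

Converted, 6 mm is 1.2, 4 mm is 0.8.

Request:
{"fn": "handwheel", "kwargs": {"deltas": [[0, 0, 0, -0.2, 0, 0.4, 0], [0, 0, 0, -0.2, 0, 0.8, 0], [0, 0, 0, -0.2, 0, 1.2, 0], [0, 0, 0, -0.2, 0, 1.2, 0]]}}

```text
clock: 20.5
eef_pos: [471.2, 193.3, 115.6]
orientation: [-0.0, 0.663, 0.749, -0.0]
contact_force: [0.5, 0.8, -3.9]
grip_width: 10.2
grasp_force: 68.8
```

Request:
{"fn": "handwheel", "kwargs": {"deltas": [[0, 0, 0, 0, 0, 0.2, 0], [0, 0, 0, 0, 0, 0.4, 0], [0, 0, 0, 0, 0, 0.4, 0]]}}

```text
clock: 20.88
eef_pos: [471.6, 193.4, 114.4]
orientation: [0.0, 0.663, 0.749, 0.0]
contact_force: [-3.2, -2.1, 2.8]
grip_width: 10.3
grasp_force: 69.9
```

Contact at TCP z 114.4, so the underside is at 90 mm as expected. Release and rise.

Request:
{"fn": "handwheel", "kwargs": {"deltas": [[0, 0, 0, 0, 0, 0, 14], [0, 0, 0, 0, 0, 0, 25], [0, 0, 0, 0, 0, 0, 45], [0, 0, 0, 0, 0, 0, 45], [0, 0, 0, 0, 0, -3, 45], [0, 0, 0, 0, 0, -10, 45], [0, 0, 0, 6, 0, -20, 60], [0, 0, 0, 12, 0, -28, 60], [0, 0, 0, 12, 0, -28, 60], [0, 0, 0, 12, 0, -28, 60]]}}

```text
clock: 22.12
eef_pos: [464.1, 252.3, 253.8]
orientation: [0.0, 0.663, 0.749, -0.0]
contact_force: [0.8, 0.4, 0.4]
grip_width: 59.8
grasp_force: 0.0
```

Run:
```python
from h import *
from workcell import arm
d,st=shot("w14")
hsv=cv2.cvtColor(d["frame"],cv2.COLOR_RGB2HSV);m=cv2.inRange(hsv,(18,40,120),(35,255,255))
m=cv2.morphologyEx(m,cv2.MORPH_CLOSE,np.ones((15,15)))
for c in cv2.findContours(m,0,2)[0]:
    if cv2.contourArea(c)>3000: print("rack@118",cv2.minAreaRect(np.array([plane(d,p,118,st)[:2] for p in c[:,0]],np.float32)))
t=arm.snapshot("top");hsv=cv2.cvtColor(t["frame"],cv2.COLOR_RGB2HSV);m=cv2.inRange(hsv,(18,40,120),(35,255,255));m[:115]=0;m[285:]=0;m[:,440:]=0
for c in cv2.findContours(cv2.morphologyEx(m,cv2.MORPH_CLOSE,np.ones((7,7))),0,2)[0]:
    if cv2.contourArea(c)>500: print(cv2.boundingRect(c),[cv2.minAreaRect(np.array([plane(t,p,z)[:2] for p in c[:,0]],np.float32)) for z in(28,118)])
print(st["contact_force"].round(1))
```

```text
rack@118 ((470.9515380859375, 195.61599731445312), (109.37592315673828, 172.99920654296875), 6.923798084259033)
(388, 208, 48, 47) [((458.847412109375, -254.3604736328125), (91.6576156616211, 91.65483093261719), 5.8827433586120605), ((440.75341796875, -240.920166015625), (83.87278747558594, 83.8702163696289), 5.882749080657959)]
(146, 187, 92, 66) [((488.1395568847656, 218.20144653320312), (127.06214904785156, 190.96690368652344), 6.529157638549805), ((467.5576171875, 191.50546264648438), (116.27029418945312, 174.7473907470703), 6.5291266441345215)]
[0.8 0.4 0.4]
```

The rack sits at (471,195) at the right height with a yaw of 97°. Its size at z=118 fits, the small rack hasn't moved, and the robot is clear.

```bash
python3 -c "
from workcell import arm;print(arm.close_job())"
```

```text
the job is handed in; nothing more can be done
None
```

Job handed in, no verdict shown: the bail arm is fully in, and the long rack stands level on both arms, centred to within a few mm of the measured basket centre; the small rack hasn't moved and the robot is clear. I viewed 11 pictures, one over the limit of 10.

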